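# Unload the slide spinner

### The job

The spin is over: press the release key on the front of the slide spinner so that its lid springs open to its stop, then lift the rack of microscope slides out of the rotor and set it down gently, standing flat inside the steel tray. Keep the rack upright all the way, leave the solid balance block seated in the rotor and the lid standing open, and do not disturb the slide box, the bottle or the staining jar.

Things in the scene. Friction and masses are not known exactly. Their poses are not given: they have to be found in the camera images.
- spinner: white bench centrifuge for slides, fixed. Origin on the bench under the rotor axis; its x points from front (console, key) to back (hinge), z up. Deck: 140 mm above the bench, x -115 to +150, y -125 to +125 mm, with a round bowl 196 mm across about the axis. In front a lower console reaches to x -190 mm, top at 118 mm; besides the key it has only a dark display and a round dial, both fixed
- key_top (a point): centre of the top face of the release key, the wide bar-shaped grey push key in the middle of the console, 64 mm wide (spinner's y) and 26 mm deep (spinner's x), standing 10 mm proud of the console. Pressed straight down; the lid's front edge lies 30 mm behind it (towards +x of the spinner)
- release_key (a joint): travel of the release key: 0 m up, 0.006 m fully down; spring return, about 1.7 N at the top and 5 N fully down; the latch lets go of the lid at about 0.004 to 0.005 m
- lid (a joint): angle of the lid: 0 rad shut and latched, 1.75 rad open at its stop (a little past upright). A damped spring swings it open by itself in about one second once the latch is drawn
- lid_front (a point): middle of the lid's front edge; the lid is a 244 x 236 mm white frame with a clear dome that rises 42 mm above the hinge line (188 mm above the bench when shut)
- lid_hinge (a point): middle of the lid's hinge line, along the spinner's y, 146 mm above the bench at the back of the bowl, 128 mm behind the rotor's axis; the open lid stands up there to about 395 mm above the bench
- rotor: aluminium rotor in the bowl: hub 38 mm high and two open cradles centred 56 mm from the axis along the rotor's +y and -y. Origin on the axis, 85 mm above the bench. Turns about z with slight drag. Cradle floors 10 mm above the origin, walls 10 mm high; each holds a carrier with about 2 mm of play, its long side along the rotor's x
- rack_mid (a point): centre, half-way up, of the rack of slides: steel rack with five glass slides on edge (white frosted ends), in one of the cradles. Body 84 (its x) x 36 (y) x 28 mm high. On it an arched steel handle along x: grip bar 46 mm long, 10 thick (y), 18 high, its centre 24.5 mm above this point. 67 mm high in all: the underside is 33.5 mm below this point. About 0.16 kg. z is up
- balance_mid (a point): centre of the balance block, half-way up; solid steel-coloured block of the same outline and handle as the rack but with a plain closed top, standing in the other cradle; stays there
- tray: flat stainless steel tray, fixed on the bench, 200 mm (x) x 140 mm (y) outside, rim 16 mm high, walls and floor 3 mm thick. Origin: centre of its underside on the bench
- slide_box: closed black slide storage box with a paper label, 172 x 102 x 38 mm, bystander; origin at the centre of its underside
- bottle: amber reagent bottle, 62 mm across, 135 mm high, bystander; origin at the centre of its underside
- jar: square glass slide-staining jar with a steel lid and knob, 70 mm square, 108 mm high, bystander; origin at the centre of its underside
Not all that is in view belongs to the job. Several things look just like the tray: the one meant starts farthest to the robot's left.

How it is judged (in metres and radians):
On the way, in this order (a step that is already met when the one before it is completed fails the run):
1. the release key is pressed down (value of joint release_key above 0.0035 m).
2. the lid has sprung open to its stop (value of joint lid above 1.65 rad), for 0.2 s.
3. the rack is lifted clear of the spinner's deck (z of rack_mid in the frame of spinner above 0.18 m), for 0.1 s.
At the end, for the whole second after the job is handed in: The rack stands flat on the tray's floor, wholly inside the rim (its underside within 5 mm of the floor, tilt under 0.08 rad), released and at rest; the lid stands open (over 1.65 rad); the balance block is still seated flat in its rotor cradle (within 5 mm) (z of rack_mid in the frame of tray between 0.03 and 0.0415 m and x of rack_mid in the frame of tray between -0.09 and 0.09 m and y of rack_mid in the frame of tray between -0.06 and 0.06 m and angle between rack_mid's own z axis and vertical below 0.08 rad and linear speed of rack below 0.02 m/s and value of joint lid above 1.65 rad and z of balance_mid in the frame of rotor below 0.0485 m and horizontal distance between balance_mid and rotor below 0.064 m and angle between balance_mid's own z axis and vertical below 0.1 rad); the robot touches nothing.
It fails at once if the rack is tipped by more than 0.5 rad (angle between rack_mid's own z axis and vertical above 0.5 rad).
It fails at once if the rack is dropped or banged into the tray (faster than 0.4 m/s within the last 10 mm) (z of rack_mid in the frame of tray below 0.0465 m and horizontal distance between rack_mid and tray below 0.12 m and linear speed of rack above 0.4 m/s).
It fails at once if the balance block is lifted out of its cradle (z of balance_mid in the frame of rotor above 0.0585 m).
It fails at once if the slide box, the bottle or the staining jar is shifted by more than 30 mm or tipped (distance of any of slide_box, bottle, jar from where it was at the start of the episode above 0.03 m or angle between any of bottle, jar's own z axis and vertical above 0.3 rad).
It also fails if it takes over 53 s, if anything falls off the work surface, if the arm or the gripper's body presses on something with over 40 N, if the wrist force passes 120 N, or if a joint passes its speed limit or range.

### The arm

A 6-joint arm with a two-finger parallel gripper is mounted at the origin on the work surface. World frame = base frame: x ahead of the robot, y to its left, z up, the work surface at z = 0. Lengths are in mm, angles in degrees, forces in N, time in s.
With the tool pointing down it reaches from about 300 to 775 mm from the base axis. Payload 14.6 kg.
Tool frame: the origin (TCP) lies midway between the tips of the shut fingers; the grasp point (between the pads) lies 19 mm behind it (r.grip_depth is the distance from the TCP to the grasp point, in mm); y points along the fingers, x is the direction in which the jaws open and shut, and the axes are right-handed (so a half turn about y gives the same grasp; the last joint's range is limited). The gripper opens to 94 mm and grips with 3 to 60 N. Pads are 16 mm wide; open, the fingers measure 119 mm over their backs; the gripper's body (75 mm by 177 mm) begins 78 mm behind the grasp point.
Start: joints at [-69.534, 17.183, 87.147, -0, 75.671, -3.816], TCP at [226.167, -501.336, 205.446] pointing down, gripper open.
Joint ranges: [-173.82, 173.82], [-45.26, 126.66], [13.44, 144.39], [-59.66, 239.66], [0, 175.72], [-146.38, 146.38]. Speed limits (degrees/s): [127.2, 127.2, 147.25, 180, 180, 180].

### API

Orientations are given as [roll, pitch, yaw] about the fixed x, y, z axes, in that order (R = Rz(yaw) Ry(pitch) Rx(roll)).
In Python, from plant import r gives the robot as it stands. Calls block until the motion is done:
- r.move_ptp(position, orientation): joint-space move of the TCP to a pose.
- r.move_linear(position, frame=None, v=150, stop_force=None): straight line of the TCP; frame=None keeps the orientation; v is the mean speed in mm/s. With stop_force (N) it stops when the force on the tool has changed by that much, and returns True; else False.
- r.goto_joints(angles): joint-space move.
- r.grip(opening, force=None): opening from 0.0 (shut) to 1.0 (fully open); force is the grip in N (None keeps the last); returns when the fingers have stopped.
- r.sleep(seconds).
- r.solve_ik(position, orientation): joint angles nearest the present ones, or None.
- r.grab_frame(name): name is "scene" or "top" or "wrist"; returns a dict with "frame" (384x512x3 uint8, red, green, blue), "fx", "fy", "cx", "cy" (pixels), "pose" (4x4, takes a point from camera to world coordinates). Camera axes: x right, y up, looking along -z (the intrinsics and any distortion apply to the point x, -y, -z); pixel columns grow to the right and rows downward; lengths in mm; the calibration is good to about 2 mm. A picture is of the moment at which its call begins. There is no depth.
A pose or a line that the arm cannot do raises r.MotionError and nothing moves.
- r.close_job(): hands the job in, once; it reports no verdict.
Trained networks look in the newest picture that a camera, given by its name, has taken for a name from the list of things; names that differ only in an ending like _2 or _b are one class to them, and where a whole thing is asked for, a point or a joint stands for the part that bears it (a point fixed in the world has none). Each returns a list of dicts, best first, with "p" (0 to 1); they miss things now and then, are a little off and sometimes report something else, mostly with a low value. They report only what shows in the picture. A call takes as long as a camera call. They do not tell look-alikes from the thing itself.
- r.find_in(thing, camera): "rect" ([centre column, centre row, width, height] as shares, 0 to 1, of the picture: columns of its width, rows of its height, round what is visible of it).
Readings, each from a call of its own:
- r.current_time_s(): time.
- r.current_q(): joint angles.
- r.current_dq(): joint speeds.
- r.current_tau(): joint torques, N m.
- r.current_tcp_pos(): TCP position.
- r.current_tcp_rot(): TCP orientation.
- r.current_ft_force(): force on the tool from outside, world axes, zero at the start.
- r.current_moment(): the same for the moment, N m.
- r.current_finger_gap(): opening from 0.0 (shut) to 1.0 (fully open).
Only numpy, scipy, OpenCV 4.12 (cv2) and the standard library are available. Lean on these libraries where they do the work, as an engineer would, in place of code of your own. Each camera call takes 0.05 s, during which the arm holds its last target.

## Working session

There is one attempt and no reset: what is moved stays moved. The work goes in short steps, each a Python script; the robot and the scene stay as the last script left them, time stands still between calls to the robot, and variables do not carry over. Pictures are saved under pics/ and viewed, and the job is handed in when it is done.

```bash
ls; mkdir -p pics; cat > h.py <<'E'
import numpy as np, cv2
from plant import r
def snap(name,fn):
    f=r.grab_frame(name); cv2.imwrite('pics/'+fn,f['frame'][:,:,::-1]); return f
E
python3 - <<'E'
from h import *
for n in ['scene','top','wrist']:
    f=snap(n,n+'0.png'); print(n,f['fx'],f['fy'],f['cx'],f['cy'],[k for k in f]); print(np.round(f['pose'],3).tolist())
for t in ['spinner','key_top','release_key','lid_front','lid_hinge','rotor','rack_mid','balance_mid','tray','slide_box','bottle','jar']:
    for c in ['scene','top']:
        print(t,c,[(round(d['p'],2),np.round(np.array(d['rect'])*[512,384,512,384],0).tolist()) for d in r.find_in(t,c)[:4]])
print(r.current_time_s())
E
```

```text
pics
scene 346.75629286211455 346.75629286211455 253.7287492718601 193.38805239069686 ['frame', 'fx', 'fy', 'cx', 'cy', 'pose']
[[-0.796, -0.423, 0.432, 932.199], [0.605, -0.54, 0.585, 601.651], [-0.014, 0.727, 0.686, 816.32], [0.0, 0.0, 0.0, 1.0]]
top 369.26711466657457 369.26711466657457 247.9776206686507 190.28179112386684 ['frame', 'fx', 'fy', 'cx', 'cy', 'pose']
[[0.02, 0.995, -0.101, 381.864], [-1.0, 0.021, 0.005, 18.927], [0.007, 0.1, 0.995, 1326.153], [0.0, 0.0, 0.0, 1.0]]
wrist 292.4698720968885 292.4698720968885 256.4122604917093 191.71341494876097 ['frame', 'fx', 'fy', 'cx', 'cy', 'pose']
[[0.411, 0.874, 0.26, 302.725], [-0.912, 0.394, 0.116, -466.534], [-0.001, -0.284, 0.959, 382.958], [0.0, 0.0, 0.0, 1.0]]
spinner scene [(0.74, [216.0, 217.0, 145.0, 122.0])]
spinner top [(0.63, [266.0, 166.0, 85.0, 111.0])]
key_top scene [(0.69, [257.0, 176.0, 16.0, 17.0]), (0.4, [142.0, 178.0, 24.0, 39.0])]
key_top top [(0.63, [270.0, 209.0, 19.0, 9.0]), (0.36, [154.0, 191.0, 50.0, 59.0])]
release_key scene []
release_key top [(0.65, [269.0, 208.0, 16.0, 10.0])]
lid_front scene [(0.73, 
[... 190 characters left out ...]
or scene []
rotor top [(0.24, [267.0, 211.0, 17.0, 5.0])]
rack_mid scene [(0.32, [214.0, 216.0, 143.0, 119.0])]
rack_mid top [(0.29, [267.0, 211.0, 19.0, 9.0])]
balance_mid scene []
balance_mid top []
tray scene [(0.89, [374.0, 235.0, 65.0, 64.0]), (0.59, [328.0, 307.0, 92.0, 89.0])]
tray top [(0.98, [153.0, 188.0, 47.0, 59.0]), (0.86, [170.0, 268.0, 58.0, 68.0])]
slide_box scene [(0.86, [198.0, 162.0, 51.0, 34.0])]
slide_box top [(0.6, [350.0, 202.0, 32.0, 49.0])]
bottle scene [(0.91, [136.0, 177.0, 25.0, 42.0])]
bottle top [(0.89, [351.0, 137.0, 19.0, 24.0])]
jar scene [(0.75, [268.0, 351.0, 38.0, 58.0]), (0.19, [254.0, 176.0, 15.0, 16.0])]
jar top [(0.74, [152.0, 131.0, 31.0, 28.0])]
1.35
```

View pics/scene0.png

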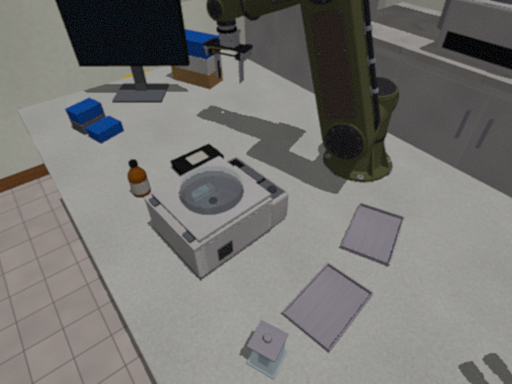

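View pics/top0.png

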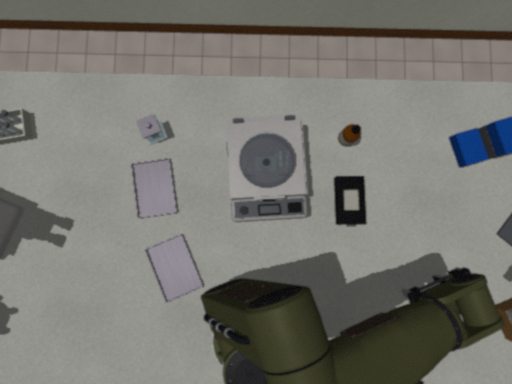

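View pics/wrist0.png

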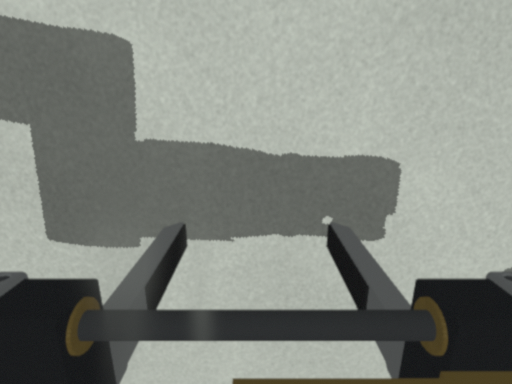

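The top view looks ahead along image-up, with the robot's left at image-left. The spinner is at about (267,168), with its console at row 208 on the robot's side. The trays are at (154,188) and (175,268), and the jar, bottle and slide box are around them. Next I'll crop the spinner and work out positions.

```bash
cat >> h.py <<'E'
def ray(f,u,v):
    P=np.array(f['pose']); d=P[:3,:3]@np.array([(u-f['cx'])/f['fx'],-(v-f['cy'])/f['fy'],-1.]); return P[:3,3],d
def pix2z(f,u,v,z):
    o,d=ray(f,u,v); return (o+d*(z-o[2])/d[2])
def proj(f,X):
    P=np.array(f['pose']); c=(np.atleast_2d(X)-P[:3,3])@P[:3,:3]
    return np.c_[f['cx']+f['fx']*c[:,0]/-c[:,2], f['cy']-f['fy']*c[:,1]/-c[:,2]]
def crop(f,x0,y0,x1,y1,s,fn):
    im=cv2.resize(f['frame'][y0:y1,x0:x1,::-1],None,fx=s,fy=s,interpolation=cv2.INTER_CUBIC); cv2.imwrite('pics/'+fn,im)
E
python3 - <<'E'
from h import *
f=r.grab_frame('top'); 
crop(f,215,100,385,235,4,'top_crop1.png')
crop(f,120,100,230,310,3,'top_crop2.png')
for n,u,v,z in [('key',269.5,208.5,128),('tray1',154,188,16),('tray2',175,268,16),('jar',150,127,108),('bottle',351,132,100),('box',350,201,38)]:
    print(n,pix2z(f,u,v,z).round(0))
s=r.grab_frame('scene'); crop(s,130,140,300,280,4,'scene_crop1.png')
for n,u,v,z in [('key',257,177,128),('tray1',328,307,16),('tray2',374,235,16)]: print(n,pix2z(s,u,v,z).round(0))
E
```

```text
key [445. -58. 128.]
tray1 [515. 347.  16.]
tray2 [237. 261.  16.]
jar [712. 347. 108.]
bottle [ 712. -334.  100.]
box [ 482. -346.   38.]
key [447. -37. 128.]
tray1 [531. 361.  16.]
tray2 [256. 282.  16.]
```

View pics/top_crop1.png

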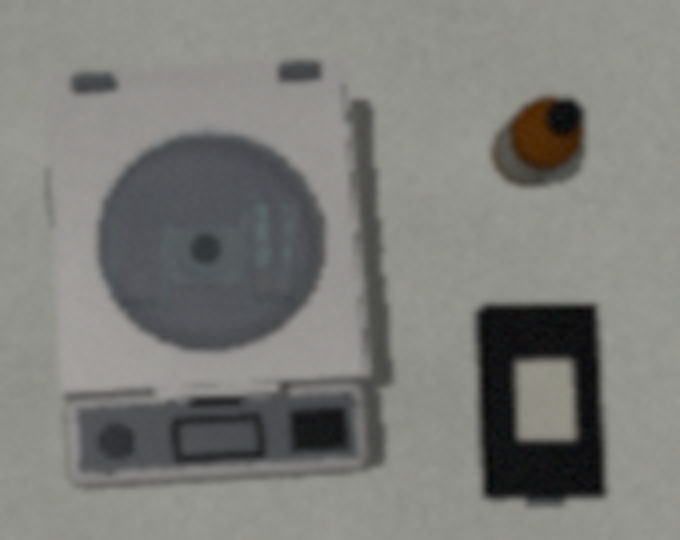

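View pics/top_crop2.png

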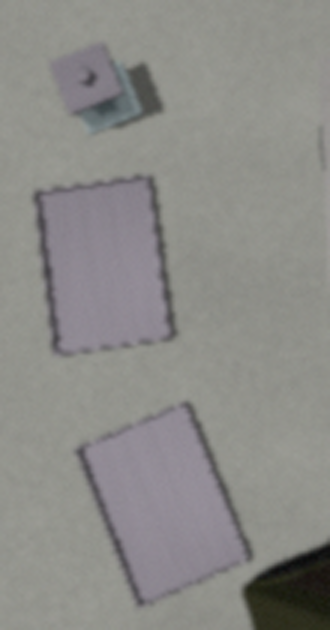

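View pics/scene_crop1.png

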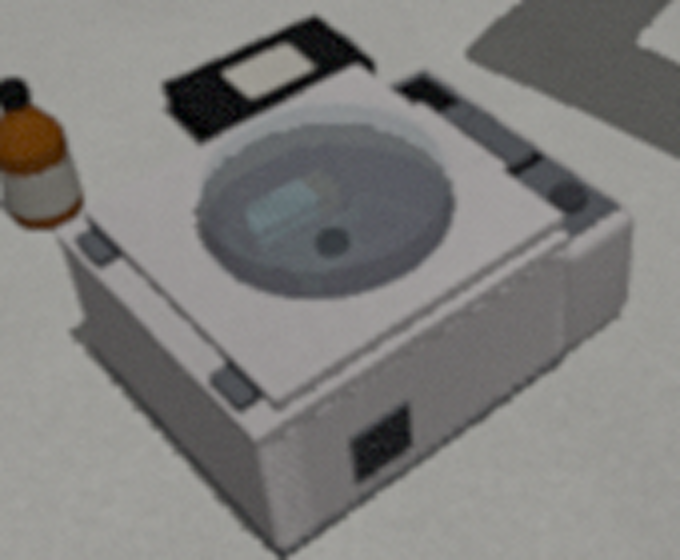

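```bash
python3 - <<'E'
from h import *
f=r.grab_frame('top'); s=r.grab_frame('scene')
for off,sc,pts in [((120,100),3,[(37,192),(153,178),(175,337),(57,353)]),((120,100),3,[(80,450),(187,403),(252,558),(140,605)])]:
    P=np.array([pix2z(f,off[0]+a/sc-.33,off[1]+b/sc-.33,16) for a,b in pts]); print(P.round(0)[:,:2].tolist(),P.mean(0).round(0),[np.linalg.norm(P[i]-P[i-1]).round(0) for i in range(4)])
    print('in scene',proj(s,P).round(0).tolist())
crop(s,250,190,420,380,4,'scene_crop2.png')
# spinner console front corners + lid corners (z=146?)
sp=[(52,72,146),(342,62,146),(370,380,146),(65,388,146),(72,485,118),(370,465,118),(217,437,128),(116,440,120),(319,429,120)]
for a,b,z in sp: 
    X=pix2z(f,215+a/4-.4,100+b/4-.4,z); print(a,b,X.round(0), proj(s,X)[0].round(0))
E
```

```text
[[601.0, 430.0], [621.0, 292.0], [432.0, 258.0], [410.0, 396.0]] [516. 344.  16.] [np.float64(194.0), np.float64(139.0), np.float64(193.0), np.float64(140.0)]
in scene [[328.0, 346.0], [282.0, 307.0], [326.0, 260.0], [371.0, 290.0]]
[[298.0, 364.0], [355.0, 241.0], [178.0, 159.0], [123.0, 286.0]] [238. 263.  16.] [np.float64(191.0), np.float64(135.0), np.float64(195.0), np.float64(139.0)]
in scene [[388.0, 260.0], [341.0, 243.0], [359.0, 201.0], [402.0, 216.0]]
52 72 [739.  84. 146.] [192. 245.]
342 62 [ 753. -153.  146.] [146. 195.]
370 380 [ 491. -177.  146.] [219. 156.]
65 388 [480.  67. 146.] [270. 196.]
72 485 [403.  61. 118.] [289. 191.]
370 465 [ 424. -182.  118.] [236. 154.]
217 437 [444. -56. 128.] [254. 173.]
116 440 [440.  26. 120.] [272. 189.]
319 429 [ 452. -140.  120.] [236. 163.]
```

View pics/scene_crop2.png

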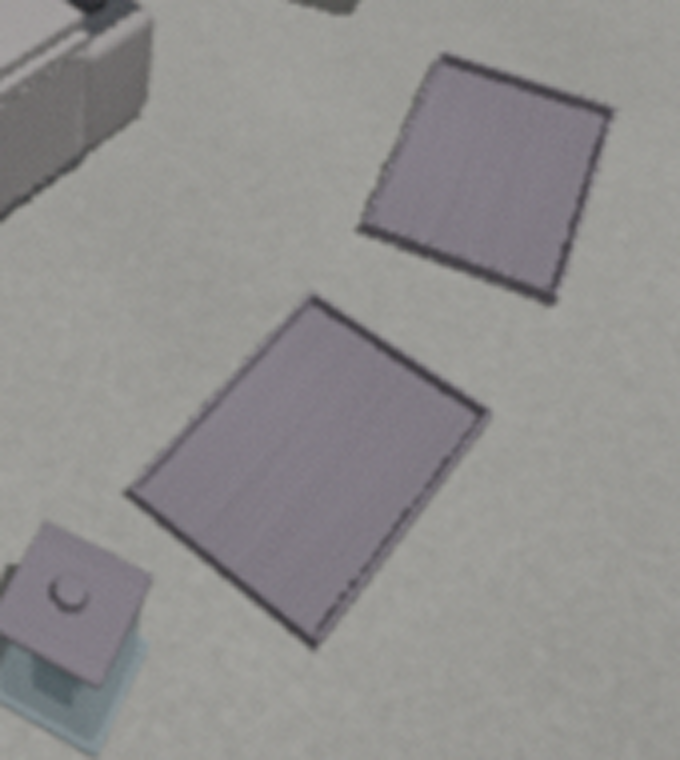

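```bash
python3 - <<'E'
from h import *
from scipy.spatial.transform import Rotation as R
print(r.current_tcp_rot(), r.grip_depth, r.current_finger_gap())
M=R.from_euler('xyz',r.current_tcp_rot(),degrees=True).as_matrix(); print(M.round(3))
f=r.grab_frame('wrist'); P=np.array(f['pose'])
print('cam in tool',(M.T@(P[:3,3]-np.array(r.current_tcp_pos()))).round(1)); print((M.T@P[:3,:3]).round(3))
# candidate look pose
def tool(yaw,tilt=0):
    x=np.array([np.sin(yaw),-np.cos(yaw),0]);  # jaw dir ~ -y
    o=np.array([np.cos(yaw),np.sin(yaw),0]); a=np.array([0,0,-1])*np.cos(tilt)+o*np.sin(tilt)
    z=np.cross(x,a); return R.from_matrix(np.c_[x,a,z]).as_euler('xyz',degrees=True)
print(tool(0),tool(np.radians(20)))
for p in [(380,-65,260),(360,-65,300),(445,-57,300)]:
    for t in [0,20,35]:
        print(p,t,r.solve_ik(list(p),tool(np.radians(4),np.radians(t)).tolist()))
E
```

```text
[-8.99995132e+01 -4.23172413e-03 -6.57199460e+01] 18.8 1.0004325904928584
[[ 0.411  0.     0.912]
 [-0.912 -0.     0.411]
 [ 0.    -1.     0.   ]]
cam in tool [  -0.2 -178.    84.1]
[[ 1.     0.    -0.   ]
 [-0.     0.285 -0.959]
 [-0.     0.959  0.285]]
[-90.   0. -90.] [-90.   0. -70.]
(380, -65, 260) 0 [-1.51543418e+01 -6.97345665e+00  1.06134791e+02 -2.54444375e-14
  8.08386660e+01  7.08456582e+01]
(380, -65, 260) 20 [-21.04315653 -19.61969863 118.1016724    9.30406446  63.57152063
  62.12576356]
(380, -65, 260) 35 [-27.47525143 -28.13549617 127.5544693   22.35963975  51.92845714
  49.13351857]
(360, -65, 300) 0 [-1.59767910e+01 -1.09177963e+01  1.04281604e+02 -2.54444375e-14
  8.66361926e+01  7.00232090e+01]
(360, -65, 300) 20 [-22.53909275 -23.83005871 115.62828396   9.33510938  70.40811967
  61.70363188]
(360, -65, 300) 35 [-29.91897061 -32.87523044 124.78302428  21.73531044  59.80289957
  49.81376928]
(445, -57, 300) 0 [-1.19786917e+01  5.45033608e-01  9.38077130e+01 -2.54444375e-14
  8.56472534e+01  7.40213083e+01]
(445, -57, 300) 20 [-16.06293772 -11.59885014 106.94590875   7.38166809  65.95615821
  68.03681232]
(445, -57, 300) 35 [-20.21331038 -19.64393345 117.1517453   17.55122462  51.26914439
  58.58428747]
```

```bash
cat >> h.py <<'E'
from scipy.spatial.transform import Rotation as R
def tool(yaw_deg,tilt_deg=0):
    # camera on robot side; jaws along world y turned by yaw; tilt leans body toward robot
    y,t=np.radians(yaw_deg),np.radians(tilt_deg)
    x=np.array([-np.sin(y),np.cos(y),0]); o=np.array([np.cos(y),np.sin(y),0])
    a=np.array([0,0,-1])*np.cos(t)+o*np.sin(t)
    return R.from_matrix(np.c_[x,a,np.cross(x,a)]).as_euler('xyz',degrees=True).tolist()
E
python3 - <<'E'
from h import *
print(r.solve_ik([490,-57,330],tool(4)))
r.move_ptp([490,-57,330],tool(4)); print(r.current_time_s(),r.current_tcp_pos(), r.current_tcp_rot())
f=snap('wrist','w1.png'); np.save('w1.npy',f['pose'])
for t in ['key_top','spinner','rotor','lid_front']: print(t,[(round(d['p'],2),np.round(np.array(d['rect'])*[512,384,512,384],0).tolist()) for d in r.find_in(t,'wrist')[:4]])
E
```

```text
[-1.08900861e+01  6.03322959e+00  8.41608256e+01 -2.54444375e-14
  8.98059449e+01 -1.04890086e+02]
3.525 [489.95118633 -57.52260624 329.7941487 ] [-8.99817263e+01  7.96779530e-04  9.39050595e+01]
key_top [(0.87, [258.0, 138.0, 51.0, 22.0])]
spinner [(0.85, [259.0, 225.0, 192.0, 237.0])]
rotor [(0.52, [90.0, 269.0, 58.0, 42.0])]
lid_front [(0.88, [261.0, 236.0, 189.0, 148.0])]
```

View pics/w1.png

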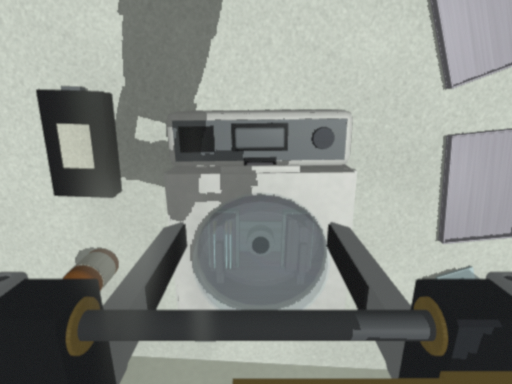

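```bash
python3 - <<'E'
from h import *
f=r.grab_frame('wrist')
for n,u,v,z in [('key',259,137,128),('disp',196,139,120),('dial',322,138,120),('consoleL',168,111,118),('consoleR',349,110,118),('dome hub',260,244,123),('lidfL',166,169,146),('lidfR',355,170,146)]: print(n,pix2z(f,u,v,z).round(1))
crop(f,150,90,370,340,3,'w1c.png')
E
```

```text
key [446.9 -56.6 128. ]
disp [ 456.  -138.8  120. ]
dial [443.3  26.1 120. ]
consoleL [ 423.  -175.5  118. ]
consoleR [405.8  56.4 118. ]
dome hub [600.3 -44.2 123. ]
lidfL [ 492.9 -171.1  146. ]
lidfR [477.8  67.  146. ]
```

View pics/w1c.png

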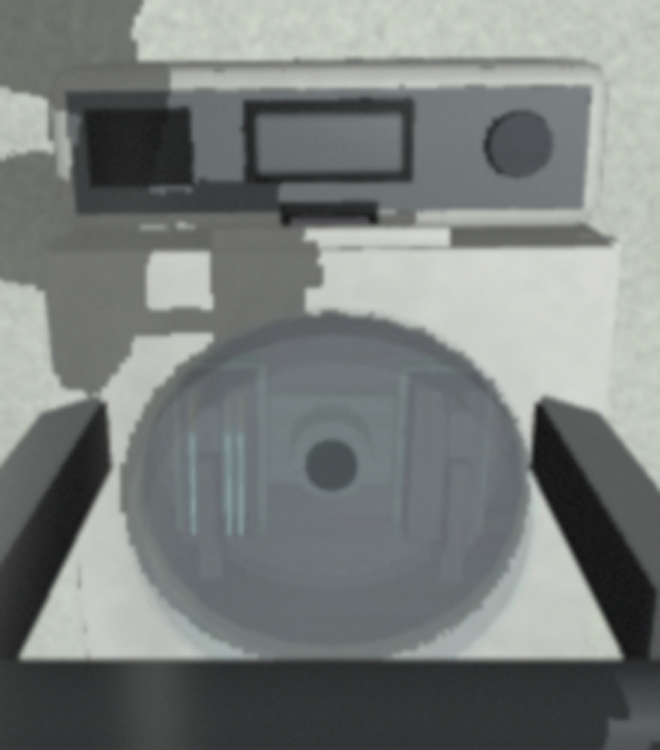

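The wrist picture shows the key at (259,137), the display and dial on either side of it, and the rack, recognisable by its slide edges, in the left cradle (robot's −y). I'm pressing with shut fingers, with the body leaned towards the robot so the lid can clear it.

```bash
python3 - <<'E'
from h import *
y=np.radians(4.2); ux=np.array([np.cos(y),np.sin(y),0])
key=np.array([447,-57,128.]); t=25; T=tool(4.2,t)
off=6.5*ux+np.array([0,0,8*np.sin(np.radians(t))]); c=key+off-1.5*ux
print(r.solve_ik((c+[0,0,40]).tolist(),T))
r.grip(0.0,20)
r.move_linear([430,-58,330]); 
r.move_ptp((c+[0,0,40]).tolist(),T)
r.move_linear((c+[0,0,5]).tolist(),v=100)
print('F0',np.round(r.current_ft_force(),1))
hit=r.move_linear((c-[0,0,9]).tolist(),v=25,stop_force=12)
p=r.current_tcp_pos(); print(hit,(np.array(p)-c).round(1),np.round(r.current_ft_force(),1),r.current_time_s())
f=snap('scene','s2.png'); r.sleep(0.6)
f=snap('scene','s3.png'); print(np.round(r.current_ft_force(),1))
E
```

```text
[ -16.99531343   -6.23924958  121.24487792   13.13493092   42.25166317
 -119.16368419]
F0 [-0.3  0.4  0.5]
True [ 2.9 -0.9 -2.1] [-0.8 -1.4  5.1] 7.5583
[-10.4   0.3  46.4]
```

View pics/s3.png

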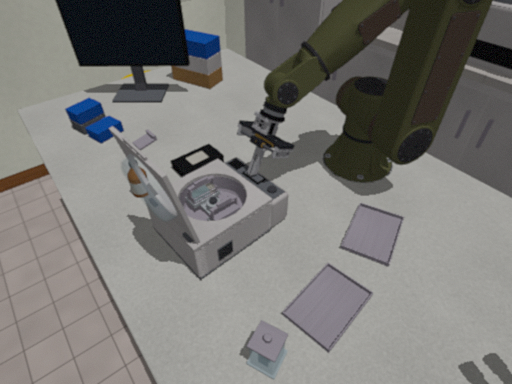

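The lid is open and standing at about (150,180). The force has risen to 46 N while holding, so I'm backing off now and then looking.

```bash
python3 - <<'E'
from h import *
y=np.radians(4.2); ux=np.array([np.cos(y),np.sin(y),0])
p=np.array(r.current_tcp_pos())
r.move_linear((p+[0,0,60]-20*ux).tolist(),v=150); print(np.round(r.current_ft_force(),1))
r.move_ptp([500,-57,330],tool(4.2)); print(r.current_tcp_pos())
f=snap('wrist','w2.png'); snap('top','t2.png'); print(r.current_time_s())
for t in ['rack_mid','balance_mid','rotor','lid_front']: print(t,[(round(d['p'],2),np.round(np.array(d['rect'])*[512,384,512,384],0).tolist()) for d in r.find_in(t,'wrist')[:4]])
print(r.current_time_s())
E
```

```text
[-0.1 -0.1  0. ]
[499.77163948 -56.81073047 328.00536907]
9.7667
rack_mid [(0.68, [461.0, 287.0, 51.0, 43.0]), (0.6, [260.0, 242.0, 193.0, 282.0]), (0.58, [222.0, 242.0, 31.0, 72.0])]
balance_mid [(0.73, [298.0, 242.0, 32.0, 71.0])]
rotor [(0.81, [263.0, 231.0, 108.0, 53.0])]
lid_front [(0.82, [305.0, 362.0, 106.0, 43.0])]
9.9667
```

View pics/w2.png

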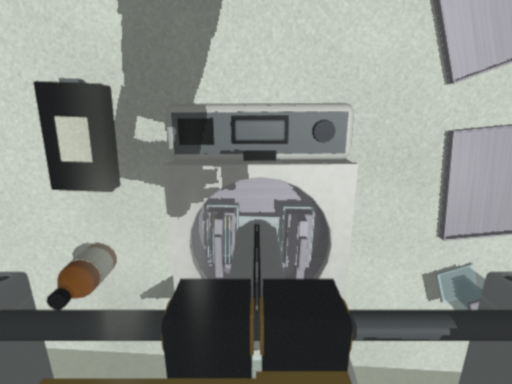

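View pics/t2.png

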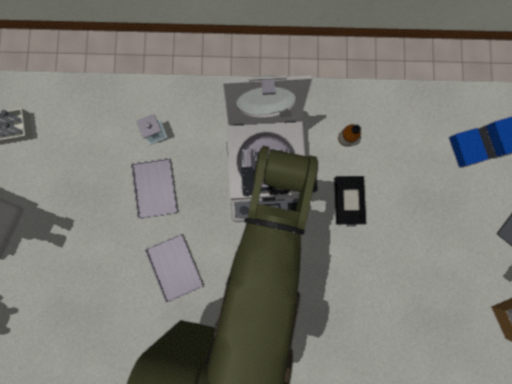

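```bash
python3 - <<'E'
from h import *
r.grip(0.55,30)
r.move_linear([500,-80,300],v=200)
f=snap('wrist','w3.png'); crop(f,150,150,370,330,3,'w3c.png'); np.savez('w3.npz',**f); print(r.current_time_s())
for t in ['rack_mid','balance_mid']: print(t,[(round(d['p'],2),np.round(np.array(d['rect'])*[512,384,512,384],0).tolist()) for d in r.find_in(t,'wrist')[:4]])
E
```

```text
11.275
rack_mid [(0.96, [238.0, 252.0, 28.0, 76.0])]
balance_mid [(0.94, [319.0, 234.0, 28.0, 42.0])]
```

View pics/w3c.png

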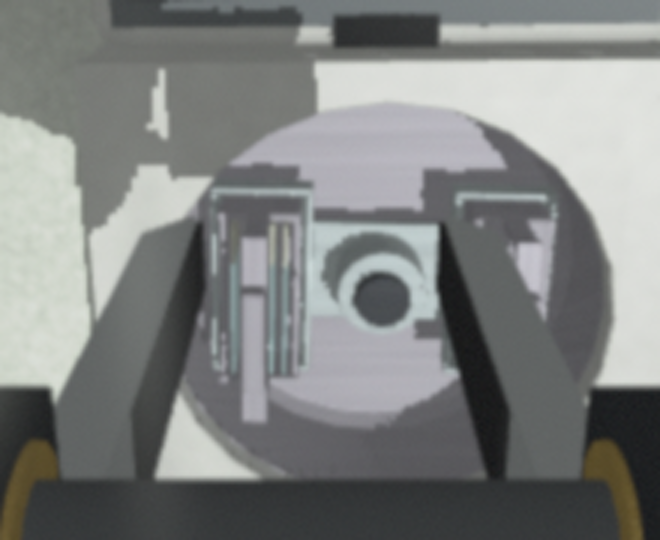

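The rack's handle bar runs vertically in the crop at column ~255, rows 290–421. The balance block is to the right of the hub, partly hidden by a finger.

```bash
python3 - <<'E'
from h import *
f=dict(np.load('w3.npz'))
q=lambda a,b,z: pix2z(f,150+(a+.5)/3-.5,150+(b+.5)/3-.5,z)
A=[q(242,290,162),q(267,290,162)];B=[q(241,421,162),q(268,421,162)]
print(np.round(A+B,1))
n=(A[0]+A[1])/2;fa=(B[0]+B[1])/2;c=(n+fa)/2;print('c',c.round(1),'len',np.linalg.norm(fa-n),'yaw',np.degrees(np.arctan2(fa[1]-n[1],fa[0]-n[0])))
print('hub top',q(382,298,123).round(1))
# cradle/rack body corners z=123
for a,b in [(214,190),(311,190),(305,372),(222,380)]: print(q(a,b,105).round(1))
E
```

```text
[[ 581.1 -104.9  162. ]
 [ 580.3  -95.   162. ]
 [ 641.4 -102.5  162. ]
 [ 640.6  -91.3  162. ]]
c [610.9 -98.4 162. ] len 60.389066383108236 yaw 2.9035249228119913
hub top [600.7 -44.5 123. ]
[ 561.4 -123.4  105. ]
[558.3 -79.6 105. ]
[652.1 -76.  105. ]
[ 659.4 -115.8  105. ]
```

```bash
python3 - <<'E'
from h import *
T=tool(3.6)
r.move_ptp([606,-99,230],T); r.grip(0.4)
r.move_linear([606,-99,190],v=150)
f=snap('wrist','w4.png'); print(r.current_tcp_pos(),r.current_time_s())
print(proj(f,[[606,-99,162]]))
crop(f,150,180,370,384,3,'w4c.png')
E
```

```text
[606.33231125 -99.10312481 191.02476405] 12.8667
[[255.88432078 218.70318953]]
```

View pics/w4.png

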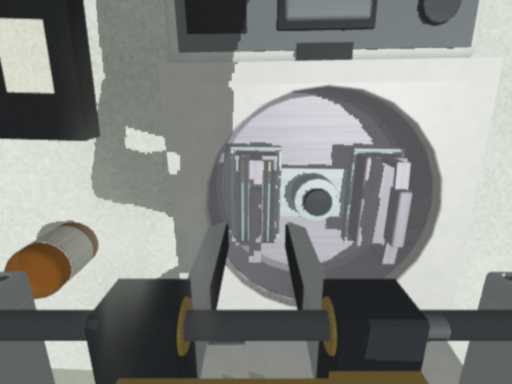

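View pics/w4c.png

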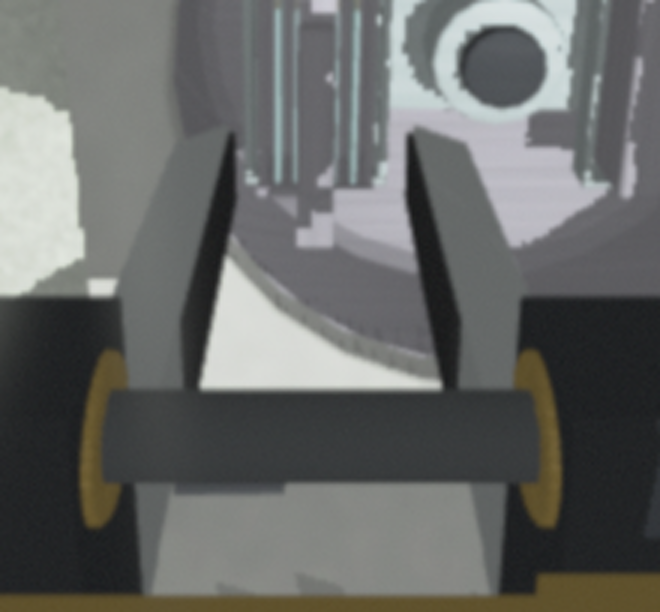

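```bash
python3 - <<'E'
from h import *
f=r.grab_frame('wrist'); crop(f,190,130,340,290,5,'w4d.png')
for d in (-23,23):
  for y in (-5,5): print(proj(f,[[606+d,-99+y+d*.063,162]]).round(1))
E
```

```text
[[249.2 188.3]]
[[262.8 189.1]]
[[249.6 245. ]]
[[262.4 245.8]]
```

View pics/w4d.png

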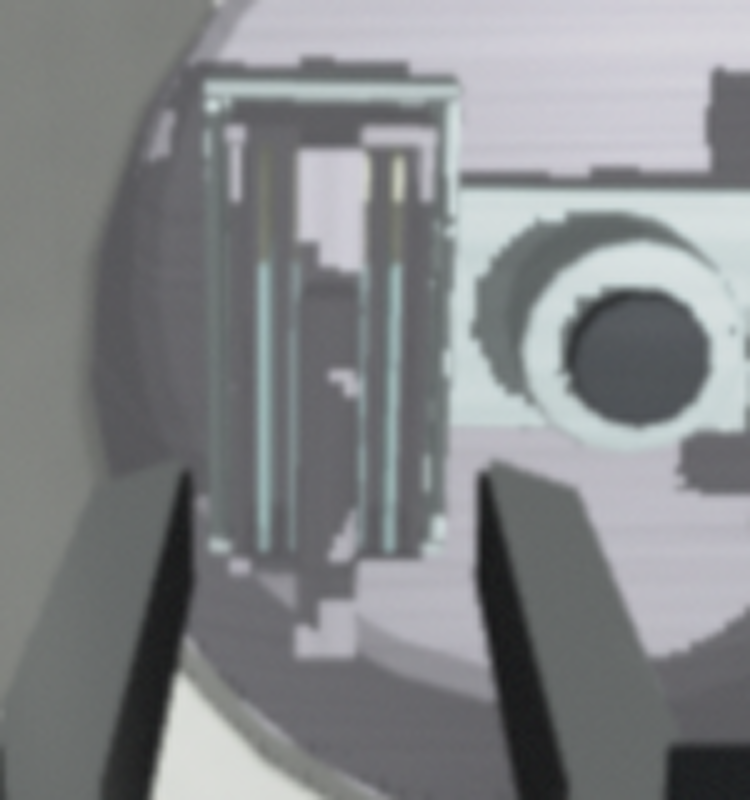

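The projected bar columns (249–262) match the handle in the picture, so the jaws are centred on it. I'm going down, gripping and lifting.

```bash
python3 - <<'E'
from h import *
hit=r.move_linear([607,-99,136],v=80,stop_force=12); print(hit,r.current_tcp_pos(),np.round(r.current_ft_force(),1))
if not hit:
    g=r.grip(0.0,35); print(g,r.current_finger_gap()*94,np.round(r.current_ft_force(),1))
    hit=r.move_linear([607,-99,160],v=50,stop_force=15); print(hit,r.current_tcp_pos(),np.round(r.current_ft_force(),1),r.current_finger_gap()*94)
    print(r.current_time_s())
    f=snap('wrist','w5.png'); snap('scene','s5.png')
E
```

```text
False [607.23993448 -99.04399192 136.43474848] [ 1.   0.5 -0.8]
False 9.887579490710387 [ 0.4 -0.3  0.4]
False [606.92353248 -98.9854589  159.95301907] [ 0.  -0.4 -2.2] 9.780319136587627
14.925
```

View pics/w5.png

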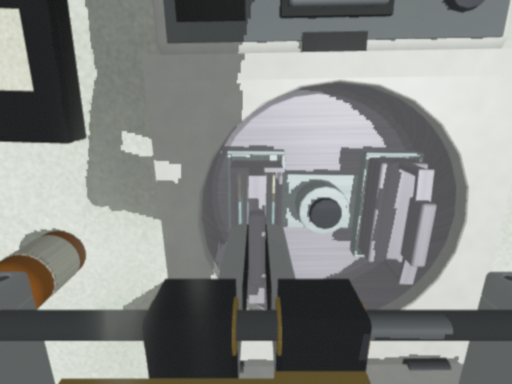

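The fingers stopped at 9.8 mm on the bar, and the force shows the rack's weight. I'm lifting it and moving towards the tray.

```bash
python3 - <<'E'
from h import *
r.move_linear([607,-99,262],v=140); print(r.current_tcp_pos(),np.round(r.current_ft_force(),1)); r.sleep(0.15)
snap('scene','s6.png')
print(r.solve_ik([516,346,262],tool(10)))
r.move_linear([560,100,290],frame=tool(6),v=200)
f=snap('wrist','w6.png'); np.savez('w6.npz',**f); print(r.current_tcp_pos(),r.current_time_s(),r.current_finger_gap()*94)
E
```

```text
[606.71143753 -98.93507528 260.91890363] [-0.4 -1.  -1.7]
[ 30.46617804  24.65724637  69.61023721   0.          85.73251642
 -69.53382196]
[560.14654283  99.13657974 289.73603288] 17.3333 9.478010483668468
```

View pics/s6.png

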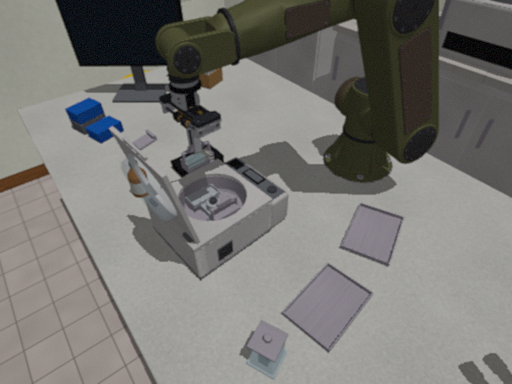

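View pics/w6.png

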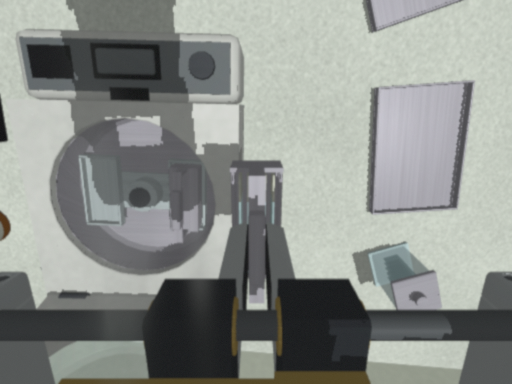

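The rack hangs upright in the gripper. The tray is fully visible, with its corners at about (373,89), (472,82), (457,208) and (371,212).

```bash
python3 - <<'E'
from h import *
f=dict(np.load('w6.npz'))
P=np.array([pix2z(f,a,b,16) for a,b in [(373,89),(472,82),(457,208),(371,212)]]); print(P.round(0)[:,:2].tolist(),P.mean(0).round(1),[np.linalg.norm(P[i]-P[i-1]).round(0) for i in range(4)])
f['frame']=f['frame'].astype(np.uint8); crop(f,350,60,500,230,4,'w6c.png')
E
```

```text
[[438.0, 258.0], [414.0, 399.0], [605.0, 435.0], [627.0, 296.0]] [521.  346.8  16. ] [np.float64(192.0), np.float64(143.0), np.float64(194.0), np.float64(140.0)]
```

View pics/w6c.png

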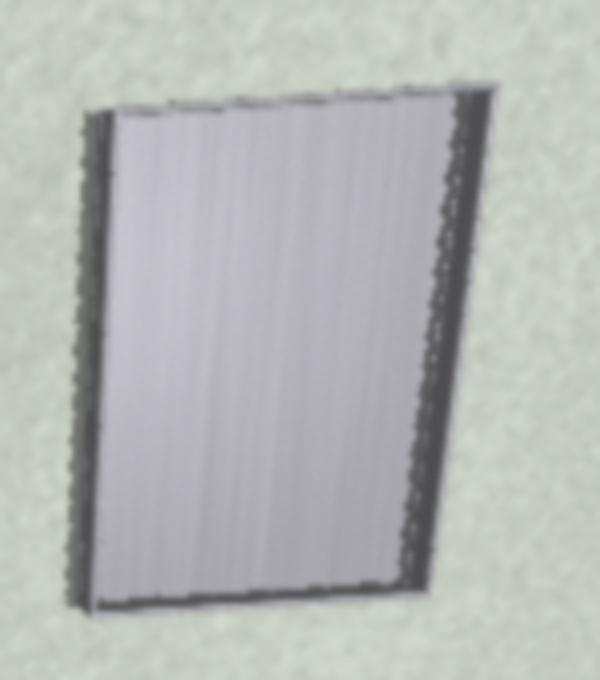

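```bash
python3 - <<'E'
from h import *
T=tool(10)
r.move_linear([520,347,250],frame=T,v=200)
r.move_linear([520,347,75],v=120)
f=snap('wrist','w7.png'); snap('scene','s7.png')
r.move_linear([520,347,56],v=60); r.sleep(0.2)
hit=r.move_linear([520,347,40.5],v=15,stop_force=4); print(hit,r.current_tcp_pos(),np.round(r.current_ft_force(),1),r.current_time_s(),r.current_finger_gap()*94)
E
```

```text
True [519.98582039 346.76752278  43.92217096] [-1.5 -1.1  4.6] 21.8917 9.973320550616657
```

View pics/w7.png

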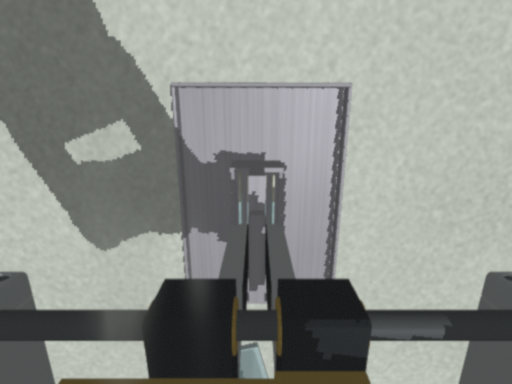

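Contact came at TCP height 43.9 mm, against about 44.4 expected, and the rack is central in the tray. I'm releasing and backing off.

```bash
python3 - <<'E'
from h import *
r.sleep(0.2); r.grip(0.4); print(np.round(r.current_ft_force(),1))
p=np.array(r.current_tcp_pos())
r.move_linear((p+[0,0,60]).tolist(),v=60); r.move_linear([500,340,260],v=200)
r.move_linear([440,250,330],v=200)
f=snap('wrist','w8.png'); snap('scene','s8.png'); snap('top','t8.png'); np.savez('w8.npz',**f)
t=r.grab_frame('top'); crop(t,120,60,330,235,3,'t8c.png')
s=r.grab_frame('scene'); crop(s,110,110,380,380,2.8,'s8c.png'); print(r.current_time_s(),np.round(r.current_ft_force(),1))
E
```

```text
[ 0.3  0.9 -0.3]
25.85 [ 0.6 -1.8 -0.6]
```

View pics/w8.png

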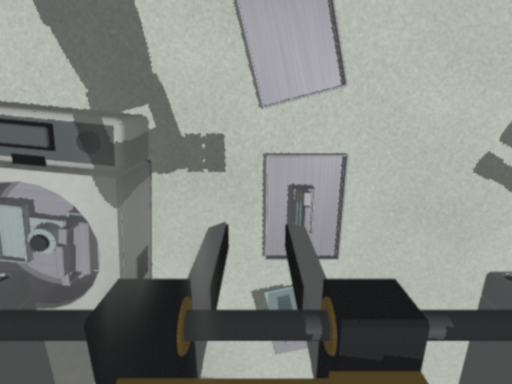

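View pics/s8c.png

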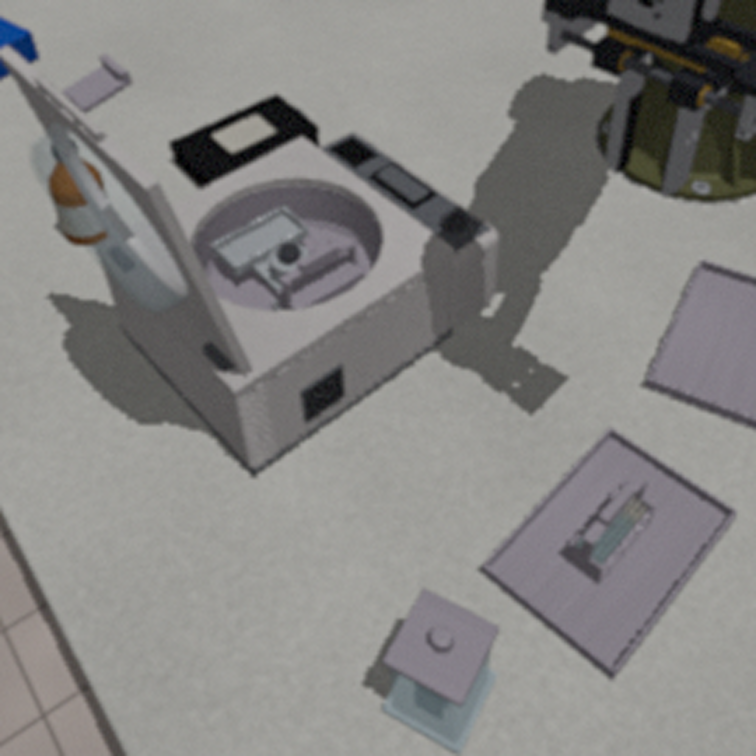

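View pics/t8c.png

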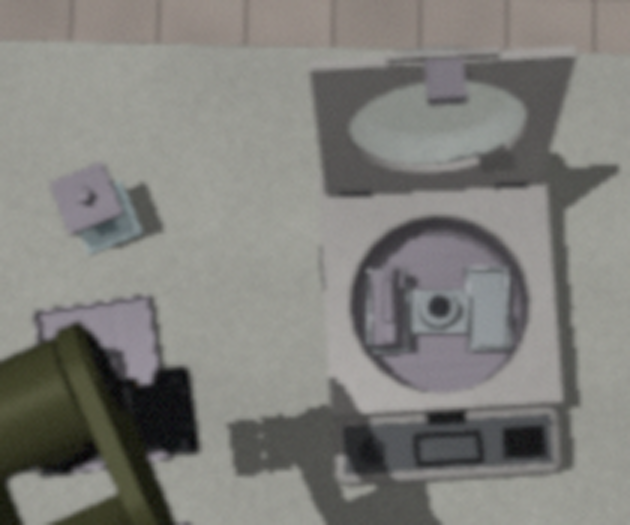

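The rack, slides visible, stands flat in the middle of the left tray. The lid is open, the block is still seated in its cradle, and the jar, bottle and box look untouched. I'm handing the job in.

```bash
python3 - <<'E'
from h import *
print(np.abs(r.current_dq()).max(),r.close_job())
E
```

```text
the job is handed in; nothing more can be done
0.4361690980223443 None
```

I pressed the release key, the lid sprang open, and I lifted the rack out of the −y cradle. It now stands near the centre of the tray farthest to the robot's left. I handed the job in at about 26 s of the 53 s allowed; no verdict was reported.

**What the last checks showed:**
- **Rack:** in the last pictures it stands upright in the middle of the tray, with the gripper well clear. It touched the tray floor at a TCP height of 43.9 mm, against about 44.4 mm expected, with a 4.6 N contact force.
- **Lid and balance block:** the lid stands open, and the block sits in its cradle.
- **Slide box, bottle and jar:** they look undisturbed. I judged this by eye and did not measure their positions.

**What disagreed or ran higher than planned:**
- **Press force:** the press was set to stop at 12 N. While the arm then held the key down, the force rose to about 46 N, so I backed off. That load was on the fingertips against the key's stop, not on the gripper's body, and below the 120 N wrist limit. I can't rule out that it counts against the 40 N pressing limit.
- **Tray position:** the scene camera placed the tray 15–20 mm from where the top and wrist cameras did. I used the wrist camera's value, and the rack ended up near the centre of the tray.
- **Handle length:** the handle measured about 60 mm in the pictures against the 46 mm stated. The grip still held, with the fingers closing to 9.8 mm on the 10 mm bar.

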